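# Hold a bottle down and back in its sprung holder while a colleague fits the hoop

## Robot

A 6-joint arm with a two-finger parallel gripper is mounted at the origin on a cart in front of the work surface, level with it; the furniture and walls round the work are solid. World frame = base frame: x ahead of the robot, y to its left, z up, the work surface at z = 0. Lengths are in m, angles in rad, forces in N, time in s.
With the tool pointing down it reaches from about 0.35 to 1 m from the base axis. Payload 7.1 kg.
Tool frame: the origin (TCP) lies at the centre of the arm's flange, where the gripper is bolted on; the fingertips stand 173 mm ahead of it and the grasp point (between the pads) lies 155 mm ahead of it; z points along the fingers, y is the line along which they close (so a half turn about z gives the same grasp; the last joint's range is limited). The gripper opens to 85 mm and grips with 20 to 120 N. Pads are 22 mm wide; open, the fingers measure 114 mm over their backs; the gripper's body (76 mm by 85 mm) begins 54 mm behind the grasp point. The pads swing forward as they close: fully open they stand 13 mm farther back than shut.
Start: joints at [1.271, 0.423, 1.63, -0, 1.089, -0.019], TCP at [0.173, 0.601, 0.405] pointing down, gripper open.
Joint ranges: [-3, 3], [-0.9, 2.11], [0.09, 2.58], [-1.31, 4.45], [0.11, 2.69], [-2.54, 2.54]. Speed limits (rad/s): [2.39, 2.39, 3.01, 3.14, 3.14, 3.14].

## Interface

Orientations are given as a unit quaternion [x, y, z, w].
In Python, from station import env gives the robot as it stands.
- The arm moves only by the tool move_arm, never from a script. Its arguments are lists of equal length, an entry for each row: "jaw": the closure, from -1 (fully open) to 1 (shut); "linear": the shift along the tool's x, y, z as a fraction of full scale, a list of three; "spin": the turn about the tool's z as a fraction of full scale. A call has 1 to 5 rows; each row is the pose to reach, as a shift and turn from the pose commanded when the call began, along the tool's axes at that moment, turning the shorter way round; what a row does not reach only later rows make up. Full scale, the value 1, is 0.4 m for a shift and pi rad for a turn. A row lasts 1/8 s, in which the tool goes at most 62.5 mm and 10.7 degrees, less where a joint would pass 70% of its speed; a pose out of reach is approached as far as the arm can. A call with a number of a shift or a turn outside -1 to 1 is refused whole. A call with a gripper value outside its range is refused whole. The fingers move at their own pace and stop on an object; the grip force is fixed at half the most. Time passes only in rows, so rows that repeat a pose let the fingers close. It gives the time, the measured TCP pose, the force, the opening and the grip force at its end, in the units of the state.
- env.observe(): the state, without advancing time (a new reading comes with each control period).
- env.capture(name): name is "side" or "top"; returns a dict with "pixels" (384x512x3 uint8, red, green, blue), "intrinsics" (3x3 intrinsics, pixels), "k1" (the pictures are not rectified: a ray, as slopes to the right and down, at radius r is drawn at 1 + k1 r^2 times it, then the intrinsics apply), "position" and "rotation" of the camera in the world. Camera axes: x right, y up, looking along -z (the intrinsics and any distortion apply to the point x, -y, -z); pixel columns grow to the right and rows downward; lengths in m; the calibration is good to about 2 mm. A picture is of the moment at which its call begins. There is no depth.
- env.hand_in(): hands the job in; it is judged then, once.
The state is a dict: "time": time; "qpos": joint angles; "qd": joint speeds; "joint_efforts": joint torques, N m; "tcp_pos": TCP position; "eef_rot": TCP orientation; "force": force on the tool from outside, world axes, zero at the start; "moment": the same for the moment, N m; "gripper_width": opening from 0.0 (shut) to 1.0 (fully open); "grip_force": force on a finger pad.
Only numpy, scipy, OpenCV 4.12 (cv2) and the standard library are available. Lean on these libraries where they do the work, as an engineer would, in place of code of your own. Each camera call takes 0.05 s, during which the arm holds its last target. There are 200 camera calls.

## Task

I am about to screw the retaining hoop round the round white screw-cap bottle in its holder and need both hands for it, so be my third hand. Pick the bottle up, press it upright down on the sprung pad in the middle of the holder until the pad is fully down, level with the ring round it, and, keeping it down, push it straight back against the middle of the padded stop bar with a steady force, until the bar's front is about flush with the front faces of the two fixed cheeks beside it; do not ram the bar to its end. Finish holding it there, still gripping and pushing, and leave the cone-capped flask, the little box and the oximeter where they are.

Things in the scene. Friction and masses are not known exactly. Their poses are not given: they have to be found in the camera images.
- peroxide_bottle: round white plastic bottle with a screw cap, upright on the cart top, 0.2 to 0.35 kg; body 61 mm in diameter up to 115 mm, rounding in above (54 mm at 125), cap 36 mm in diameter from 142 to 165 mm. Origin: centre of its underside; z up its axis (it may stand 2 degrees out of plumb). Its yaw is of no account; grip the body from above about 115 mm above its underside.
- bottle_holder: bottle holder fixed to the cart. Origin: on the cart top below the pad's centre; +x points from its open front to its back (the push direction), z up; yaw within 0.35 rad. Grey base x -58 to 82, y +-60 mm, 12 mm thick; back plate, front at x = 66 mm. Two fixed cheeks at y = +-36 to +-49 mm, 66 to 111 mm above the cart, fronts at x = 31 mm, the bar between them. Highest point 113 mm.
- seat (a point): point on the holder's pad axis, 15.5 mm above the cart: where the centre of the bottle's underside is when the pad is fully down and the bar is flush with the cheeks.
- press_pad (a joint): round polished steel pad, 44 mm in diameter, centred on the holder's origin, sprung straight up out of a soft black ring of 52 mm. Value in m: 0 = up (its top 25.5 mm above the cart), 0.010 = fully down, level with the ring (top 15.5 mm above the cart); a little overtravel, hard stop at 0.013. Takes 2 N to start, 7 N to be fully down. The bottle slides easily on it and on the base.
- stop_bar (a joint): black-faced sprung bar 60 mm wide, 72 to 108 mm above the cart, slides along the holder's +x. Value in m: 0 = out (front face at holder x = 21 mm), 0.010 = front face flush with the cheeks (x = 31 mm), 0.020 = end stop. Takes 3 N to start, 9 N when flush, 15 N at the end stop (0.6 N per mm).
- spray_flask: bystander: white flask with a tall tapering cone cap, 60 mm in diameter, 180 mm high, no shoulder or screw cap. Origin: centre of its underside. It and the bottle may stand in each other's places.
- plaster_box: bystander: small card box lying flat, 45 x 70 x 32 mm. Origin: centre of its underside.
- oximeter: bystander: small clip pulse oximeter, 60 x 33 x 33 mm. Origin: centre of its underside.

How it is judged:
By the outcome, as a careful person would: the job done as asked, in the order asked, and still so for the second after the job is handed in, while the arm keeps its last pose, push and grip.
It also fails if it takes over 45 s, if anything falls off the work surface, if the arm or the gripper's body presses on something with over 40 N, if the wrist force passes 120 N, or if a joint passes its speed limit or range.

## Working session

There is one attempt and no reset: what is moved stays moved. The work goes in short steps, Python scripts to look and compute and a tool call to move; the robot and the scene stay as the last step left them, time stands still between calls to the robot, and variables do not carry over. Pictures are saved under pics/ and viewed, at most 10 in all, crops included, and the job is handed in when it is done.

Besides the shell and the picture viewer there is one more tool, called after "Request:" in YAML: its name, and indented under it one key for each argument. move_arm: Moves the arm, as the interface text tells. Shift numbers are shares of 0.4 m and turn numbers shares of pi rad, none past 1 either way. Its arguments: {"type":"object","properties":{"jaw":{"type":"array","items":{"type":"number"}},"linear":{"type":"array","items":{"type":"array","items":{"type":"number"}}},"spin":{"type":"array","items":{"type":"number"}}},"required":["jaw","linear","spin"]}

```bash
mkdir -p pics; ls
cat > h.py <<'E'
import numpy as np, cv2
from station import env
def save(n,f):
    c=env.capture(n); cv2.imwrite(f,cv2.cvtColor(c['pixels'],cv2.COLOR_RGB2BGR)); 
    np.savez(f.replace('.png','.npz'),**c); return c
def ray(c,u,v):
    K=c['intrinsics']; xd=np.array([(u-K[0,2])/K[0,0],(v-K[1,2])/K[1,1]]); k=float(c['k1']); x=xd.copy()
    for _ in range(30): x=xd/(1+k*(x@x))
    d=c['rotation']@np.array([x[0],-x[1],-1]); return np.array(c['position']),d
def atz(c,u,v,z):
    p,d=ray(c,u,v); return p+d*(z-p[2])/d[2]
def proj(c,P):
    q=np.array(c['rotation']).T@(np.array(P)-c['position']); x=np.array([q[0],-q[1]])/-q[2]
    x=x*(1+float(c['k1'])*(x@x)); K=c['intrinsics']; return np.array([K[0,0]*x[0]+K[0,2],K[1,1]*x[1]+K[1,2]])
E
python3 - <<'E'
from h import *
for n in('top','side'):
    c=save(n,f'pics/{n}0.png'); print(c['position'],c['rotation'],c['k1'],c['intrinsics'])
print(env.observe())
a=cv2.imread('pics/top0.png');b=cv2.imread('pics/side0.png')
for n,i in(('top',a),('side',b)): cv2.imwrite(f'pics/{n}0b.png',cv2.resize(i,(800,600),interpolation=cv2.INTER_CUBIC))
E
```

```text
pics
[0.51248903 0.1160656  0.96535576] [ 0.01337793 -0.0308391  -0.70216077  0.71122446] -0.13749173212605076 [[406.17019057   0.         257.74314617]
 [  0.         406.17019057 182.32034595]
 [  0.           0.           1.        ]]
[ 0.15110788 -0.6114788   0.72522736] [ 0.42393938 -0.11371329 -0.23945192  0.86602972] 0.0037295148144914606 [[407.94402939   0.         258.33578081]
 [  0.         407.94402939 189.93110603]
 [  0.           0.           1.        ]]
{'time': 0.1, 'qpos': array([ 1.27101751e+00,  4.23816878e-01,  1.63060721e+00, -1.65335431e-05,
        1.08856881e+00, -1.89714013e-02]), 'qd': array([-0.00072464, -0.00194374, -0.0008675 ,  0.00024285, -0.00125448,
       -0.00182354]), 'joint_efforts': array([ 1.11997929e-04, -5.58426440e+01, -2.82446265e+01,  5.28024225e-05,
        2.94595695e-03,  2.32516146e-05]), 'tcp_pos': array([0.17309535, 0.60029937, 0.40399299]), 'eef_rot': array([ 1.39939024e-01,  9.90159876e-01, -6.92411434e-04, -1.03881723e-04]), 'force': array([0.0695279 , 0.42931221, 0.79400357]), 'moment': array([-0.00204718,  0.03221658,  0.03521195]), 'grip_force': 0.0, 'gripper_width': 0.9984226959274488}
```

View pics/top0b.png

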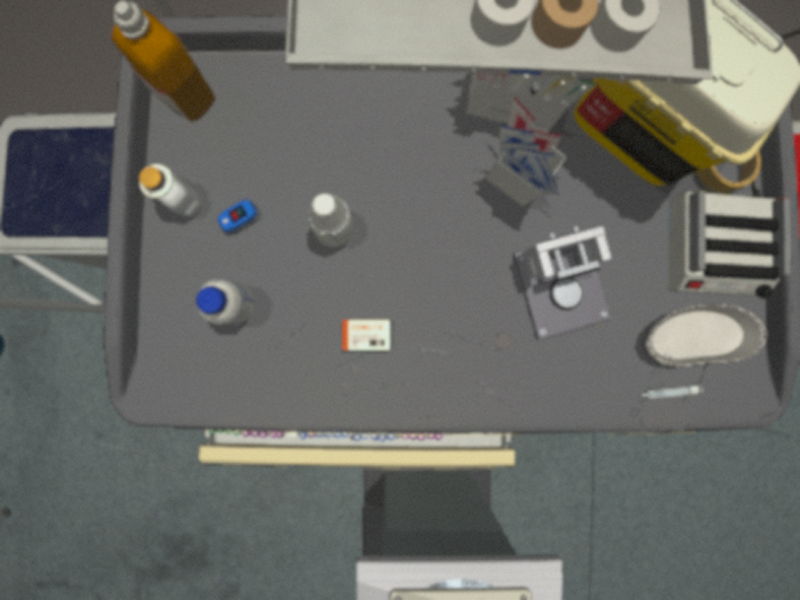

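View pics/side0b.png

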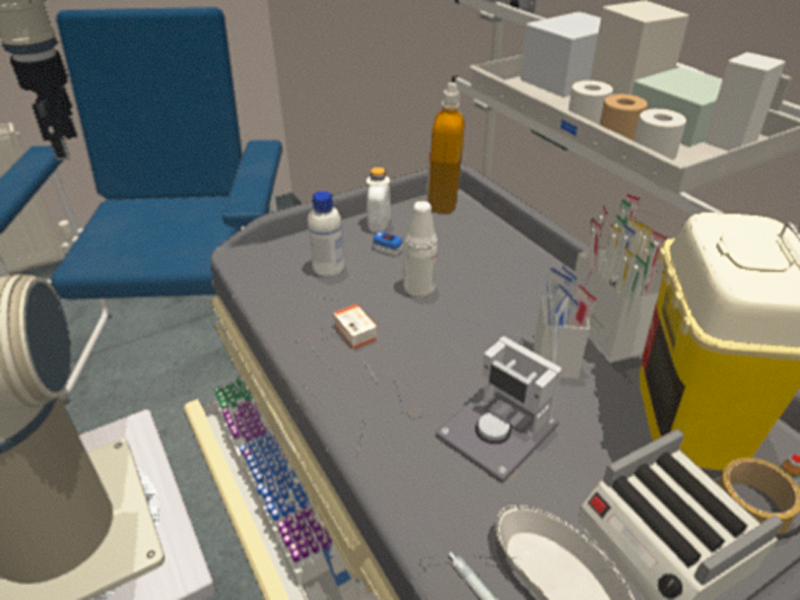

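The top view shows the blue-capped bottle at (211,299), the cone flask at (325,210), the oximeter at (237,216), the box at (366,335) and the holder pad at (567,294). Its back is towards the upper edge. I'll enlarge these.

```bash
sed -i 's/^def ray/from scipy.spatial.transform import Rotation as Ro\ndef ld(f):\n    c=dict(np.load(f)); c["rotation"]=Ro.from_quat(c["rotation"]).as_matrix(); return c\ndef ray/' h.py
python3 - <<'E'
from h import *
t=cv2.imread('pics/top0.png');s=cv2.imread('pics/side0.png')
def cr(i,x,y,w=80,h=60): return cv2.resize(i[y:y+h,x:x+w],(400,300),interpolation=cv2.INTER_CUBIC)
cv2.imwrite('pics/c1.png',np.vstack([np.hstack([cr(t,110,165),cr(t,325,145,)]),np.hstack([cr(s,165,115),cr(s,275,215,100,75)[:,:]])]))
c=ld('pics/top0.npz')
for n,u,v,z in(('blue',211,299,.165),('orange',151,178,.14),('pad',567,294,.0255),('flask',323,205,.18),('box',366,335,.032),('oxi',237,216,.033)):
    print(n,atz(c,u/1.5625,v/1.5625,z))
E
```

```text
blue [0.54147834 0.33972621 0.165     ]
orange [0.70324279 0.4351793  0.14      ]
pad [ 0.56110244 -0.15457732  0.0255    ]
flask [0.66061268 0.19797084 0.18      ]
box [0.49671709 0.14633703 0.032     ]
oxi [0.67046008 0.34151792 0.033     ]
```

View pics/c1.png

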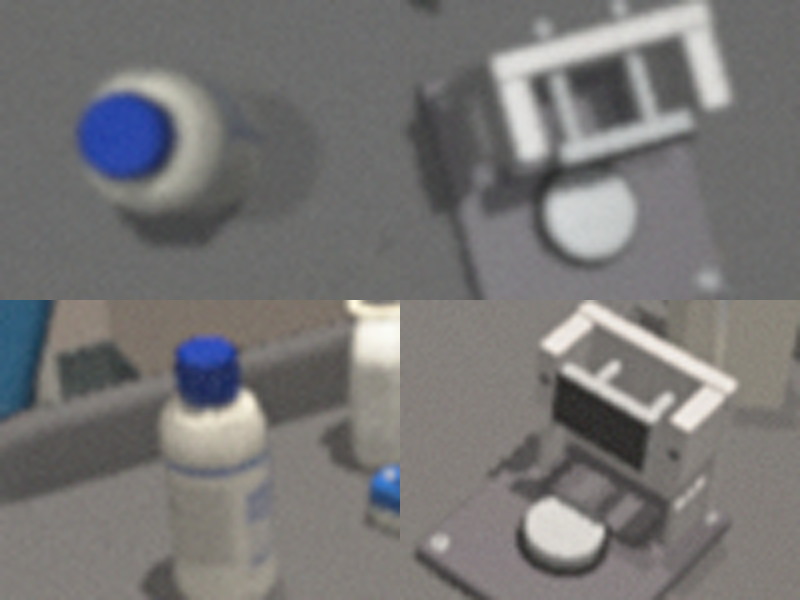

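In the crops, the cap is centred at (126,136) in the top view and (207,350) in the side view. The pad centre is at (589,214), with the bar's front edge running from (565,165) to (693,128). I'll fit the poses from both cameras.

Run:
```python
from h import *
from scipy.optimize import least_squares
t=ld('pics/top0.npz');s=ld('pics/side0.npz')
T=lambda x,y,ox,oy,k=5:(np.array([x,y])+.5)/k-.5+[ox,oy]
tb=lambda x,y:T(x,y,110,165); th=lambda x,y:T(x-400,y,325,145)
sb=lambda x,y:T(x,y-300,165,115); sh=lambda x,y:T(x-400,y-300,275,215,4)
# bottle: cap centre top from top cam; triangulate with side
obs=[(t,tb(126,136)),(s,sb(207,351))]
r=least_squares(lambda p:np.concatenate([proj(c,p)-o for c,o in obs]),[.54,.34,.165]); print('cap',r.x,r.fun)
for z in (.165,): print(atz(t,*tb(126,136),z),atz(s,*sb(207,351),z))
# body: max-width circle in top view
print('shoulder',atz(t,*tb(151,141),.115))
pts=[(t,th(589,214),(0,0,.0255)),(t,th(565,165),(.021,.03,.108)),(t,th(693,128),(.021,-.03,.108)),
(s,sh(557,376),(.021,.03,.108)),(s,sh(553,410),(.021,.03,.072)),(s,sh(643,468),(.021,-.03,.072)),(s,sh(650,425),(.021,-.03,.108)),
(s,sh(418,552),(-.058,.06,.012)),(s,sh(565,527),(0,0,.0255))]
def W(p,q): 
    c,n=np.cos(p[2]),np.sin(p[2]); return [p[0]+c*q[0]-n*q[1],p[1]+n*q[0]+c*q[1],q[2]]
r=least_squares(lambda p:np.concatenate([proj(c,W(p,q))-o for c,o,q in pts]),[.56,-.15,.2],loss='soft_l1'); print(r.x); print(np.round([proj(c,W(r.x,q))-o for c,o,q in pts],1))
p=r.x
vis={}
for n,c,ox,oy,k in(('top',t,310,130,5),('side',s,275,210,4)):
    im=cv2.imread(f'pics/{n}0.png')[oy:oy+100,ox:ox+100]; im=cv2.resize(im,None,fx=k,fy=k,interpolation=cv2.INTER_CUBIC)
    if k==5: im=im[:400,:]
    def d(P,col): 
        P=[((proj(c,W(p,q))-[ox,oy]+.5)*k-.5) for q in P]; cv2.polylines(im,[np.int32(np.round(P))],True,col,1)
    d([(-.058,.06,.012),(-.058,-.06,.012),(.082,-.06,.012),(.082,.06,.012)],(0,255,0))
    d([(.021,.03,.108),(.021,-.03,.108),(.021,-.03,.072),(.021,.03,.072)],(0,0,255))
    for g in(1,-1): d([(.031,g*.036,.111),(.031,g*.049,.111),(.066,g*.049,.111),(.066,g*.036,.111)],(255,0,0))
    d([(.022*np.cos(a),.022*np.sin(a),.0255) for a in np.linspace(0,6.2,30)],(0,255,255)); vis[n]=im
a,b=vis['top'][:400,:],vis['side'][:400]
cv2.imwrite('pics/ov.png',np.hstack([a[:,:400] if 0 else cv2.resize(a,(400,int(400*a.shape[0]/a.shape[1])))[:320],b[:320,:400]]))
```

```text
cap [0.54092059 0.33982629 0.16569837] [ 8.61869384e-02 -1.73681564e-01 -2.74076466e-01 -2.40443116e-04]
[0.54059831 0.3401859  0.165     ] [0.54206609 0.34061052 0.165     ]
shoulder [0.54040974 0.34340636 0.115     ]
[ 0.56751815 -0.15520662  0.32751234]
[[ 0.7 -2. ]
 [ 0.4  0.8]
 [ 0.3 -0.3]
 [-0.5 -1. ]
 [-0.8  2.3]
 [-0.1  0.8]
 [ 0.  -0.3]
 [-0.3 -1. ]
 [ 0.5 -0.7]]
```

View pics/ov.png

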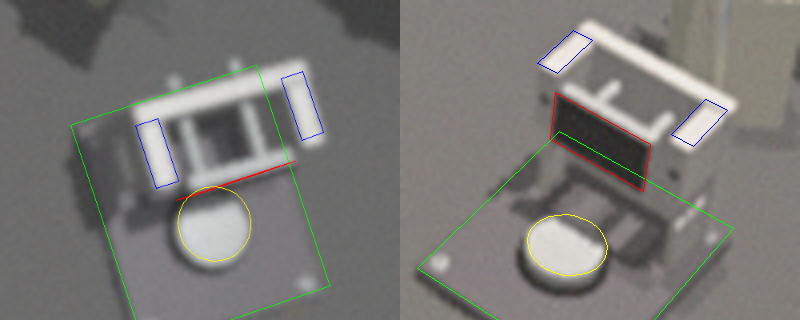

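The overlay fits within about 2–3 mm, with the yaw slightly uncertain, so I'll refine it on the way. Now I'll move towards the bottle.

Request:
move_arm:
  jaw: [-1,-1,-1,-1,-1]
  linear:
    - [-0.12,-0.04,0]
    - [-0.24,-0.08,0]
    - [-0.36,-0.12,0]
    - [-0.48,-0.16,0]
    - [-0.6,-0.2,0]
  spin: [0.05,0.1,0.15,0.2,0.25]

```text
time: 0.72
tcp_pos: [0.3827, 0.456, 0.4044]
eef_rot: [0.51, 0.86, -0.0, -0.0]
force: [-0.1, 0.1, 0.7]
gripper_width: 1.001
grip_force: 0.0
```

```bash
cat >> h.py <<'E'
def to(x,y,z,yaw=None,st=None):
    "tool-axis fractions to TCP target (world), tool-y world angle yaw (deg)"
    s=env.observe(); R=Ro.from_quat(s['eef_rot']).as_matrix(); d=R.T@(np.array([x,y,z])-s['tcp_pos'])
    a=np.degrees(np.arctan2(R[1,1],R[0,1])); 
    print('t',round(s['time'],2),'tcp',np.round(s['tcp_pos'],4),'yaw',round(a,2),'F',np.round(s['force'],1),'lin',np.round(d/.4,4),'spin',None if yaw is None else round(-((yaw-a+180)%360-180)/180,4),'w',round(s['gripper_width'],3),s['grip_force'],'q',np.round(s['qpos'],2), 'z', np.round(R[:,2],3))
E
python3 - <<'E'
from h import *
to(.5405,.3425,.405,2)
a=cv2.imread('pics/top0.png')[130:205,320:400]; cv2.imwrite('pics/ht.png',cv2.resize(a,(640,600),interpolation=cv2.INTER_CUBIC))
a=cv2.imread('pics/side0.png')[210:310,275:375]; cv2.imwrite('pics/hs.png',cv2.resize(a,(600,600),interpolation=cv2.INTER_CUBIC))
E
```

```text
t 0.72 tcp [0.3827 0.456  0.4044] yaw 28.62 F [-0.1  0.1  0.7] lin [-0.438   0.2103 -0.0014] spin 0.1479 w 1.001 0.0 q [ 0.85  0.38  1.7  -0.    1.06  0.35] z [-0. -0. -1.]
```

View pics/ht.png

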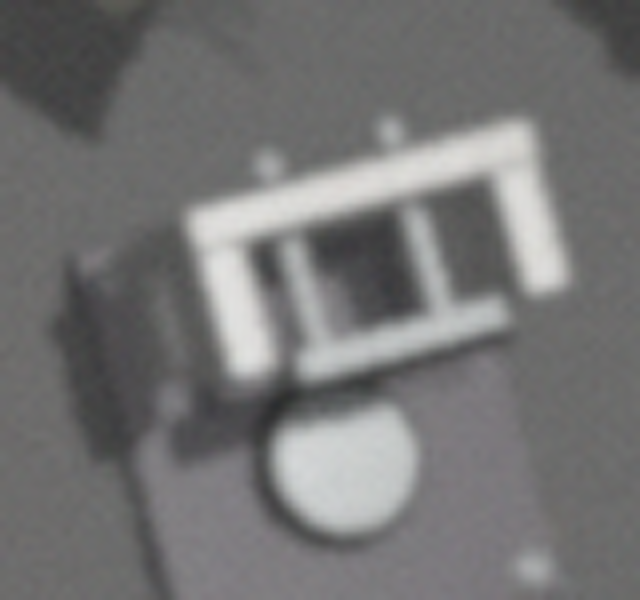

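View pics/hs.png

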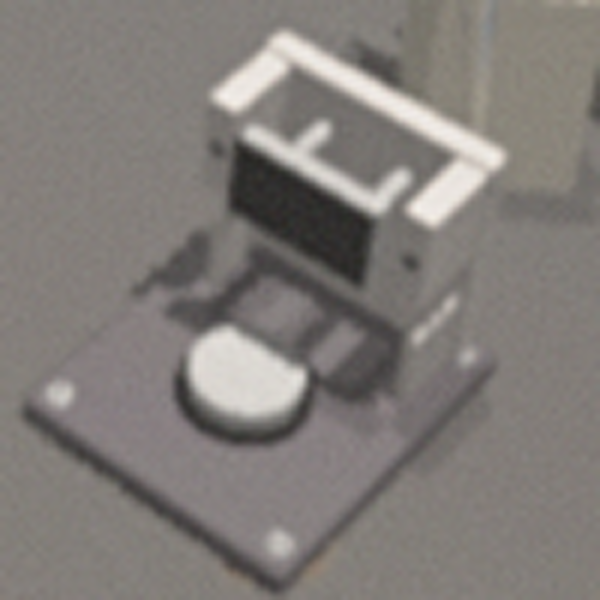

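The enlarged crops give sharper points. In the top crop, the bar edge runs from (302,385) to (512,330), the cheek fronts are at (230,380) and (572,284), and the pad is at (342,461). In the side crop, the base corners are at (25,403) and (277,580), and the cheeks at (212,98), (238,110), (408,208) and (437,222).

Run:
```python
from h import *
from scipy.optimize import least_squares
t=ld('pics/top0.npz');s=ld('pics/side0.npz')
th=lambda x,y:(np.array([x,y])+.5)/8-.5+[320,130]; sh=lambda x,y:(np.array([x,y])+.5)/6-.5+[275,210]
pts=[(t,th(342,461),(0,0,.0255)),(t,th(302,385),(.021,.03,.108)),(t,th(512,330),(.021,-.03,.108)),
(t,th(230,380),(.031,.049,.111)),(t,th(272,368),(.031,.036,.111)),(t,th(530,300),(.031,-.036,.111)),(t,th(572,284),(.031,-.049,.111)),
(s,sh(25,403),(-.058,.06,.012)),(s,sh(277,580),(-.058,-.06,.012)),(s,sh(247,371),(0,0,.0255)),
(s,sh(212,98),(.031,.049,.111)),(s,sh(238,110),(.031,.036,.111)),(s,sh(408,208),(.031,-.036,.111)),(s,sh(437,222),(.031,-.049,.111)),
(s,sh(236,148),(.021,.03,.108)),(s,sh(378,213),(.021,-.03,.108)),(s,sh(364,285),(.021,-.03,.072)),(s,sh(230,205),(.021,.03,.072))]
def W(p,q): 
    c,n=np.cos(p[2]),np.sin(p[2]); return [p[0]+c*q[0]-n*q[1],p[1]+n*q[0]+c*q[1],q[2]]
for P in(pts,pts[:7],pts[7:]):
    r=least_squares(lambda p:np.concatenate([proj(c,W(p,q))-o for c,o,q in P]),[.56,-.15,.2],loss='soft_l1'); print(r.x); print(np.round([proj(c,W(r.x,q))-o for c,o,q in P],1).tolist())
print(atz(t,*th(342,461),.0255))
```

```text
[ 0.56605623 -0.15498019  0.28690115]
[[0.7, -1.1], [0.7, 0.7], [0.3, 0.2], [0.5, -0.9], [0.9, -1.0], [-0.2, -1.4], [0.1, -1.0], [-0.7, -1.1], [1.1, -0.2], [-0.0, -0.6], [-0.6, -0.6], [-0.2, 0.2], [-0.7, -0.1], [-0.2, 0.6], [-0.5, -1.5], [-1.0, 1.2], [-0.5, 1.0], [-0.8, 0.7]]
[ 0.56432059 -0.15367474  0.27368454]
[[0.2, -0.4], [0.2, 1.3], [-0.1, 1.1], [-0.0, -0.4], [0.5, -0.5], [-0.5, -0.4], [-0.3, 0.0]]
[ 0.56686375 -0.15560152  0.2918588 ]
[[-0.2, -0.9], [1.8, -0.1], [0.5, -0.5], [-0.3, -0.5], [0.2, 0.2], [-0.2, -0.2], [0.3, 0.5], [-0.1, -1.5], [-0.5, 1.2], [-0.1, 1.0], [-0.4, 0.8]]
[ 0.56337835 -0.15321379  0.0255    ]
```

Request:
move_arm:
  jaw: [-1,-1,-1,-1,-1]
  linear:
    - [-0.11,0.053,0]
    - [-0.22,0.106,0]
    - [-0.33,0.158,0]
    - [-0.438,0.21,0]
    - [-0.438,0.21,0]
  spin: [0.04,0.08,0.12,0.15,0.15]

```text
time: 1.35
tcp_pos: [0.542, 0.3423, 0.4042]
eef_rot: [0.697, 0.717, -0.0, 0.0]
force: [-0.9, -0.0, 0.2]
gripper_width: 1.001
grip_force: 0.0
```

```bash
python3 -c "
from h import *
to(.5405,.3425,.272,2)"
```

```text
t 1.35 tcp [0.542  0.3423 0.4042] yaw 1.66 F [-0.9 -0.   0.2] lin [ 0.0007 -0.0038  0.3306] spin -0.0019 w 1.001 0.0 q [ 0.54  0.45  1.59 -0.    1.1   0.52] z [ 0. -0. -1.]
```

Request:
move_arm:
  jaw: [-1,-1,-1,-1,-1]
  linear:
    - [0,-0.004,0.08]
    - [0,-0.004,0.16]
    - [0,-0.004,0.24]
    - [0,-0.004,0.3]
    - [0,-0.004,0.3]
  spin: [0,0,0,0,0]

```text
time: 1.98
tcp_pos: [0.5366, 0.3445, 0.2826]
eef_rot: [0.695, 0.719, -0.002, -0.001]
force: [0.2, -0.8, 0.1]
gripper_width: 0.999
grip_force: 0.0
```

```bash
python3 -c "
from h import *
save('side','pics/s1.png');save('top','pics/t1.png');to(.5405,.3425,.270,2)
s=cv2.imread('pics/s1.png');t=cv2.imread('pics/t1.png')
r=lambda i:cv2.resize(i,(400,500),interpolation=cv2.INTER_CUBIC)
cv2.imwrite('pics/v1.png',np.hstack([r(s[80:205,150:250]),r(t[120:245,90:190])]))"
```

```text
t 2.08 tcp [0.5379 0.3449 0.2852] yaw 1.97 F [ 1.  -0.4  0.1] lin [-0.0063  0.0063  0.0379] spin -0.0002 w 1.001 0.0 q [0.55 0.59 1.67 0.   0.88 0.52] z [-0.  0. -1.]
```

View pics/v1.png

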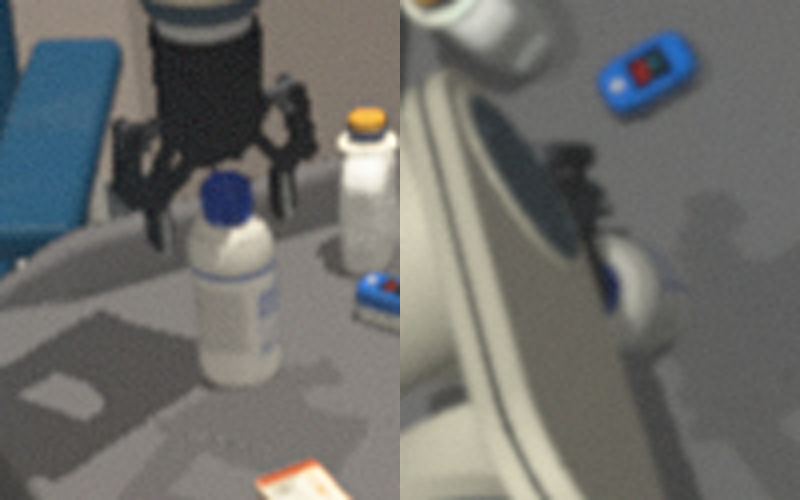

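The side view shows the open fingers with tips at about (160,245) and (283,215), straddling the cap at (228,200). I'll check whether the finger midpoint lies on the bottle axis.

```bash
python3 -c "
from h import *
s=ld('pics/s1.npz')
f=lambda P:np.round((proj(s,P)-[150,80]+.5)*4-.5)
for z in (.112,.125): print(z,[f((.539+d,.3445,z)) for d in(-.05,0,.05)])
print('cap',f((.541,.340,.165)),f((.5405,.3435,.115)),f((.5405,.346,0)))
for i in range(6):
    env.capture('top'); print(env.observe()['tcp_pos'])
"
```

```text
0.112 [array([162., 263.]), array([226., 244.]), array([287., 226.])]
0.125 [array([160., 248.]), array([224., 229.]), array([286., 211.])]
cap [224. 181.] [228. 241.] [239. 369.]
[0.53823051 0.34493119 0.28576399]
[0.53837669 0.3448914  0.28607324]
[0.53846513 0.34477075 0.28613613]
[0.5384721  0.34467101 0.2860385 ]
[0.53845119 0.34457984 0.28589847]
[0.53841657 0.3444931  0.28570646]
```

Request:
move_arm:
  jaw: [-1,-1,1,1,1]
  linear:
    - [-0.003,0.005,0.02]
    - [-0.003,0.005,0.038]
    - [-0.003,0.005,0.038]
    - [-0.003,0.005,0.038]
    - [-0.003,0.005,0.038]
  spin: [0,0,0,0,0]

```text
time: 3.0
tcp_pos: [0.5405, 0.3433, 0.2698]
eef_rot: [0.695, 0.719, 0.0, 0.0]
force: [0.6, 0.2, 0.4]
gripper_width: 0.682
grip_force: 64.8
```

Request:
move_arm:
  jaw: [1,1,1,1]
  linear:
    - [0,0,0]
    - [0,0,0]
    - [0,0,0]
    - [0,0,0]
  spin: [0,0,0,0]

```text
time: 3.5
tcp_pos: [0.5405, 0.3433, 0.2697]
eef_rot: [0.695, 0.719, 0.0, 0.0]
force: [0.9, -0.3, 1.6]
gripper_width: 0.677
grip_force: 64.9
```

```bash
python3 -c "
from h import *
to(.5405,.3425,.370,-74)"
```

```text
t 3.5 tcp [0.5405 0.3433 0.2697] yaw 1.91 F [ 0.9 -0.3  1.6] lin [-1.800e-03  2.000e-04 -2.506e-01] spin 0.4217 w 0.677 64.9005864650826 q [ 0.55  0.61  1.67 -0.    0.86  0.51] z [ 0.001  0.    -1.   ]
```

Request:
move_arm:
  jaw: [1,1,1,1,1]
  linear:
    - [0,0,-0.02]
    - [0,0,-0.07]
    - [0,0,-0.14]
    - [0,0,-0.2]
    - [0,0,-0.2]
  spin: [0,0,0,0,0]

```text
time: 4.12
tcp_pos: [0.5408, 0.3436, 0.3525]
eef_rot: [0.695, 0.719, 0.002, 0.001]
force: [0.2, 1.2, -2.0]
gripper_width: 0.682
grip_force: 65.0
```

```bash
python3 -c "
from h import *
save('side','pics/s2.png')
s=cv2.imread('pics/s2.png')
cv2.imwrite('pics/v2.png',cv2.resize(s[30:205,140:260],(480,600),interpolation=cv2.INTER_CUBIC)[:, :])
to(.5405,.3425,.370,-74)"
```

```text
t 4.17 tcp [0.5403 0.3433 0.3508] yaw 1.91 F [-0.6 -0.2 -2.7] lin [-0.0019  0.0006 -0.0479] spin 0.4217 w 0.685 64.94946425082162 q [0.55 0.51 1.63 0.   1.   0.51] z [ 0.002  0.001 -1.   ]
```

View pics/v2.png

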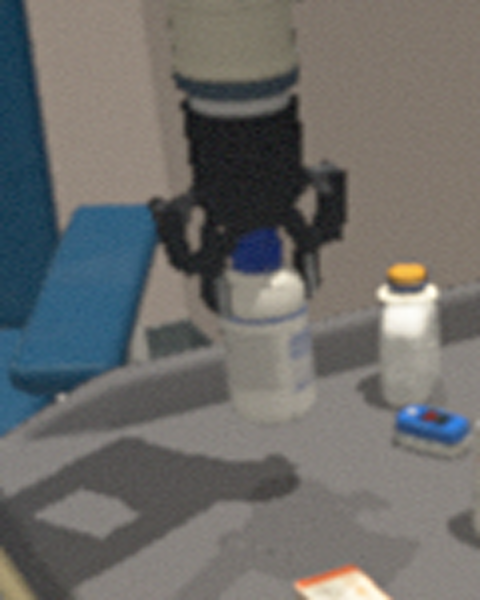

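The bottle is lifted, still about upright and firmly held at about 0.27 kg. I'll carry it towards the holder.

Request:
move_arm:
  jaw: [1,1,1,1,1]
  linear:
    - [-0.08,0,-0.06]
    - [-0.2,0,-0.12]
    - [-0.33,0,-0.16]
    - [-0.46,0,-0.16]
    - [-0.58,0,-0.16]
  spin: [0.03,0.075,0.12,0.165,0.21]

```text
time: 4.8
tcp_pos: [0.5474, 0.1096, 0.4127]
eef_rot: [0.892, 0.453, -0.001, -0.0]
force: [-0.1, -0.3, -2.2]
gripper_width: 0.678
grip_force: 65.6
```

```bash
python3 -c "
from h import *
to(.5527,-.1579,.411,-73.8)"
```

```text
t 4.8 tcp [0.5474 0.1096 0.4127] yaw -36.16 F [-0.1 -0.3 -2.2] lin [-0.5321  0.4053  0.0044] spin 0.2091 w 0.678 65.58412982616574 q [ 0.18  0.32  1.77 -0.    1.05  0.81] z [-0.002 -0.    -1.   ]
```

Request:
move_arm:
  jaw: [1,1,1,1,1]
  linear:
    - [-0.13,0.1,0]
    - [-0.26,0.2,0]
    - [-0.39,0.3,0]
    - [-0.49,0.375,0]
    - [-0.53,0.405,0]
  spin: [0.05,0.1,0.15,0.19,0.209]

```text
time: 5.42
tcp_pos: [0.5543, -0.1583, 0.4124]
eef_rot: [0.99, 0.141, -0.001, -0.0]
force: [-0.2, 0.6, -3.3]
gripper_width: 0.682
grip_force: 65.7
```

Request:
move_arm:
  jaw: [1,1]
  linear:
    - [0,0,0]
    - [0,0,0]
  spin: [0,0]

```text
time: 5.68
tcp_pos: [0.5548, -0.1543, 0.4129]
eef_rot: [0.99, 0.144, -0.001, -0.001]
force: [1.3, 0.4, -2.0]
gripper_width: 0.684
grip_force: 65.7
```

```bash
python3 -c "
from h import *
to(.5527,-.1579,.411,-73.8)
save('side','pics/s3.png');save('top','pics/t3.png')
s=cv2.imread('pics/s3.png');t=cv2.imread('pics/t3.png')
cv2.imwrite('pics/v3.png',np.hstack([cv2.resize(s[130:310,270:390],(400,600),interpolation=cv2.INTER_CUBIC),cv2.resize(t[100:250,300:400],(400,600),interpolation=cv2.INTER_CUBIC)]))
S=ld('pics/s3.npz')
f=lambda P:np.round((proj(S,P)-[270,130]+.5)*10/3-.5)
p=env.observe()['tcp_pos']; z0=p[2]-.2697
for z in(0,.05,.115,.165): print(z,f((p[0],p[1],z0+z)))
"
```

```text
t 5.67 tcp [ 0.5548 -0.1543  0.4129] yaw -73.42 F [ 1.3  0.4 -2. ] lin [-0.0076  0.0072  0.0047] spin 0.0021 w 0.684 65.67375020706095 q [-0.29  0.34  1.73  0.    1.07  0.99] z [-0.001  0.001 -1.   ]
0 [154. 348.]
0.05 [160. 286.]
0.115 [170. 199.]
0.165 [178. 125.]
```

View pics/v3.png

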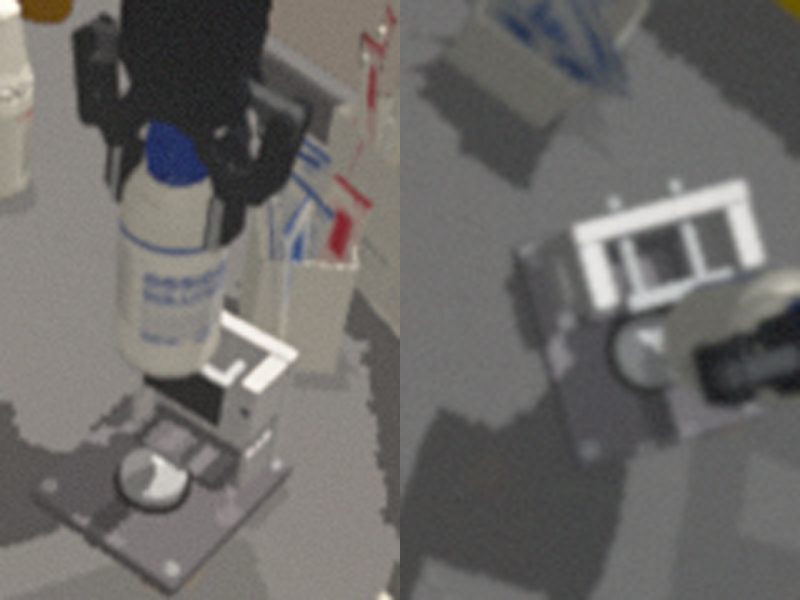

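The side view shows the bottle above the holder with its foot centre near (169,352), while a plumb axis predicts (154,348). That suggests a few degrees of lean about the finger axis, so I'll quantify it from the silhouette.

```bash
cat > tilt.py <<'E'
from h import *
import sys
from scipy.optimize import least_squares
def edges(im,bg,hull):
    # search along hull normals for strongest brightness edge
    g=cv2.GaussianBlur(im.astype(np.float32).mean(2),(0,0),.8); out=[]
    for i in range(len(hull)):
        a=hull[i];b=hull[(i+1)%len(hull)]
        L=np.hypot(*(b-a)); 
        for k in np.arange(.5,max(L,1),1.5):
            q=a+(b-a)*k/max(L,1e-6); n=np.array([(b-a)[1],-(b-a)[0]])/max(L,1e-6)
            s=np.arange(-6,6.01,.25); P=(q+np.outer(s,n)).astype(np.float32)
            v=cv2.remap(g,P[None,:,0],P[None,:,1],cv2.INTER_LINEAR)[0]; d=np.gradient(v,.25)
            yield q,n,s,d
E
python3 - <<'E'
from tilt import *
s=cv2.imread('pics/s3.png'); g=cv2.GaussianBlur(s.astype(np.float32).mean(2),(0,0),.6)
S=ld('pics/s3.npz')
# left edge per row, bottom edge per column
L=[]
for r in range(196,233,3):
    p=g[r,295:320]; d=np.diff(p); k=d.argmax(); L.append((295+k+.5,r,round(d[k])))
B=[]
for c in range(309,334,3):
    p=g[232:250,c]; d=np.diff(p); k=d.argmin(); B.append((c,232+k+.5,round(d[k])))
Rr=[]
for r in range(196,233,3):
    p=g[r,325:350]; d=np.diff(p); k=d.argmin(); Rr.append((325+k+.5,r,round(d[k])))
print(L);print(B);print(Rr)
p=env.observe()['tcp_pos']; ex=np.array([.958,.286,0]); ey=np.array([.286,-.958,0]); 
def hull(v):
    d,th,ph,dz=v; pv=p-[0,0,.155]+ex*d; ax=np.array([0,0,1])-np.tan(th)*ex-np.tan(ph)*ey; ax/=np.linalg.norm(ax)
    u=np.cross(ax,ex);u/=np.linalg.norm(u);w=np.cross(ax,u); P=[]
    for z,r in((0,.028),(.003,.0305),(.115,.0305)):
        o=pv+ax*(z-.1147+dz); P+=[proj(S,o+r*(u*np.cos(a)+w*np.sin(a))) for a in np.linspace(0,2*np.pi,48)]
    return cv2.convexHull(np.float32(P))
pts=[(a,b) for a,b,k in L if k>5]+[(a,b) for a,b,k in B if k<-5]
def res(v,f): 
    return [cv2.pointPolygonTest(hull(v if f else [v[0],v[1],0,0]),(float(a),float(b)),True) for a,b in pts]
for f,x in((0,[0,0]),(1,[0,0,0,0])):
    r=least_squares(lambda v:np.r_[res(v,f),(v[2:]/[.02,.002]) if f else []],x,diff_step=1e-3,x_scale=[.003,.03]+([.03,.003] if f else []),loss='soft_l1'); print(r.x,np.round(res(r.x,f),1))
E
```

```text
[(np.float64(307.5), 196, 6), (np.float64(308.5), 199, 11), (np.float64(314.5), 202, 8), (np.float64(308.5), 205, 8), (np.float64(309.5), 208, 6), (np.float64(309.5), 211, 6), (np.float64(308.5), 214, 7), (np.float64(307.5), 217, 6), (np.float64(308.5), 220, 6), (np.float64(308.5), 223, 6), (np.float64(309.5), 226, 3), (np.float64(314.5), 229, 5), (np.float64(317.5), 232, 3)]
[(309, np.float64(247.5), -15), (312, np.float64(240.5), -10), (315, np.float64(242.5), -35), (318, np.float64(242.5), -34), (321, np.float64(242.5), -32), (324, np.float64(242.5), -36), (327, np.float64(241.5), -35), (330, np.float64(241.5), -44), (333, np.float64(243.5), -61)]
[(np.float64(331.5), 196, -26), (np.float64(335.5), 199, -25), (np.float64(330.5), 202, -24), (np.float64(343.5), 205, -6), (np.float64(335.5), 208, -5), (np.float64(330.5), 211, -8), (np.float64(339.5), 214, -6), (np.float64(336.5), 217, -7), (np.float64(336.5), 220, -29), (np.float64(338.5), 223, -30), (np.float64(342.5), 226, -25), (np.float64(347.5), 229, -25), (np.float64(335.5), 232, -17)]
[ 0.01874924 -0.09073905] [-0.9  0.6  6.9  1.5  2.9  3.4  2.8  2.3  3.7  4.2 -9.  -1.4 -2.4 -1.9
 -1.7 -2.  -1.7 -2.8 -6.1]
[ 0.01778017 -0.07492817  0.08154796 -0.00209924] [-1.8 -0.6  5.6 -0.2  0.9  1.1  0.3 -0.5  0.6  0.8 -8.2 -0.7 -1.1 -0.1
  0.4  0.6  1.3  0.6 -2.5]
```

Run:
```python
from tilt import *
S=ld('pics/s3.npz')
a=cv2.GaussianBlur(cv2.imread('pics/s3.png').astype(np.float32),(0,0),.7).mean(2);b=cv2.GaussianBlur(cv2.imread('pics/side0.png').astype(np.float32),(0,0),.7).mean(2)
for r in (200,210,220,230,238): print(r,a[r,300:344:2].astype(int),(a-b)[r,300:344:2].astype(int))
p=env.observe()['tcp_pos']; ex=np.array([.958,.286,0]); ey=np.array([.286,-.958,0]); 
C=lambda x,y:((x+.5)*.3-.5+270,(y+.5)*.3-.5+130)
pts=[C(*q) for q in((118,230),(117,260),(117,300),(118,345),(140,369),(172,377),(200,371),(222,335),(226,300),(232,260))]
def hull(v):
    d,th,ph,dz=v; pv=p-[0,0,.155]+ex*d; ax=np.array([0,0,1])-np.tan(th)*ex-np.tan(ph)*ey; ax/=np.linalg.norm(ax)
    u=np.cross(ax,ex);u/=np.linalg.norm(u);w=np.cross(ax,u); P=[]
    for z,r in((0,.028),(.003,.0305),(.115,.0305)):
        o=pv+ax*(z-.1147+dz); P+=[proj(S,o+r*(u*np.cos(t)+w*np.sin(t))) for t in np.linspace(0,2*np.pi,48)]
    return cv2.convexHull(np.float32(P))
res=lambda v:np.array([cv2.pointPolygonTest(hull(v),(float(x),float(y)),True) for x,y in pts])
print(np.round(res([0,0,0,0]),1))
for m in(2,3,4):
    ex4=lambda v:np.r_[v,np.zeros(4-len(v))]
    r=least_squares(lambda v:res(ex4(v)),np.zeros(m),diff_step=1e-3,x_scale=[.003,.03,.03,.003][:m]); print(r.x,np.round(res(ex4(r.x)),1))
```

```text
200 [135 136 132 119 107 121 133 137 137 138 139 140 141 140 138 123  94  99
  60  43  63 110] [  8   8   5  -8 -20  -5   5   9  10  11  12  14  15  13  12  -3 -33 -27
 -65 -83 -62 -16]
210 [135 136 130 119 126 137 142 140 144 147 148 148 149 148 147 145 137 130
 123 134 134 132] [ 9  9  3 -6  0 10 14 12 18 20 22 22 21 21 20 18 10  4 -3  7  7  8]
220 [135 135 127 121 130 137 134 124 120 118 112 122 124 122 127 130 135 149
 134  92  98 118] [   8    8    0   -6    2   12    9  -11  -55 -101 -113  -79  -60  -91
  -95  -74  -22   33   51    7    5    7]
230 [136 135 133 136 140 141 125 120 123 129 131 132 133 134 129 125 143 157
 129 121 149 194] [  7   7   5   8  15  26  11  -6 -24 -17   0  18  23   5 -33  -3  32  44
  16   6  10  13]
238 [136 135 135 132 128 134 142 145 147 148 149 148 149 146 147 158 153 124
 118 124 159 172] [  8   8   8   3   5  18  36  85 103 102 100  71  17 -42 -50 -15  16   8
   6   7  11  12]
[ 1.6  2.   3.   4.1  2.6  0.6 -1.6 -4.5 -4.2 -4.3]
[0.00815408 0.0225472 ] [-1.  -0.7  0.1  0.1 -1.  -1.6 -2.1 -2.  -1.8 -2. ]
[0.00474048 0.02940743 0.05250985] [-0.6 -0.8 -0.8 -0.5  0.1  0.2  0.1 -0.3 -0.8 -1.7]
[ 0.0046878  -0.22363865  0.22619819  0.01652203] [-0.4 -0.6 -0.3  0.3  0.2 -0.4  0.3  0.4 -0.2 -1.4]
```

The silhouette fit gives a lean of about 2–3°, with the bottle possibly some 5 mm ahead of the TCP. I'll come down 19 mm short of the pad axis so it clears the bar, then feel for contact.

```bash
python3 -c "
from h import *
to(.5470,-.1596,.305,-73.8)"
```

```text
t 5.78 tcp [ 0.555  -0.1539  0.4132] yaw -73.37 F [-0.3 -0.1 -3.5] lin [-0.023   0.0081  0.2706] spin 0.0024 w 0.685 65.67054656159598 q [-0.29  0.34  1.73  0.    1.07  0.99] z [-0.001  0.001 -1.   ]
```

Request:
move_arm:
  jaw: [1,1,1,1,1]
  linear:
    - [-0.023,0.008,0]
    - [-0.023,0.008,0.06]
    - [-0.023,0.008,0.12]
    - [-0.023,0.008,0.18]
    - [-0.023,0.008,0.22]
  spin: [0.002,0.002,0.002,0.002,0.002]

```text
time: 6.4
tcp_pos: [0.5466, -0.1607, 0.3246]
eef_rot: [0.99, 0.141, -0.001, -0.0]
force: [0.5, 0.4, -1.5]
gripper_width: 0.681
grip_force: 65.6
```

Request:
move_arm:
  jaw: [1,1,1]
  linear:
    - [0,0,0.02]
    - [0,0,0.045]
    - [0,0,0.045]
  spin: [0,0,0]

```text
time: 6.78
tcp_pos: [0.547, -0.161, 0.3072]
eef_rot: [0.99, 0.14, -0.0, -0.0]
force: [0.3, 0.2, -2.2]
gripper_width: 0.688
grip_force: 65.6
```

```bash
python3 -c "
from h import *
to(.5470,-.1596,.295,-73.8)"
```

```text
t 6.78 tcp [ 0.547  -0.161   0.3072] yaw -73.87 F [ 0.3  0.2 -2.2] lin [ 0.0011 -0.0034  0.0304] spin -0.0004 w 0.688 65.64343315490987 q [-0.31  0.47  1.82 -0.    0.85  0.98] z [-0.001  0.    -1.   ]
```

Request:
move_arm:
  jaw: [1,1,1]
  linear:
    - [0,-0.003,0.012]
    - [0,-0.003,0.024]
    - [0,-0.003,0.024]
  spin: [0,0,0]

```text
time: 7.15
tcp_pos: [0.5466, -0.1599, 0.2976]
eef_rot: [0.99, 0.14, -0.0, -0.0]
force: [0.4, -1.8, -2.1]
gripper_width: 0.682
grip_force: 65.7
```

Request:
move_arm:
  jaw: [1,1,1]
  linear:
    - [0,0,0.006]
    - [0,0,0.006]
    - [0,0,0.006]
  spin: [0,0,0]

```text
time: 7.52
tcp_pos: [0.5468, -0.1599, 0.2956]
eef_rot: [0.99, 0.14, 0.0, 0.0]
force: [0.4, 0.5, -1.4]
gripper_width: 0.678
grip_force: 65.7
```

Request:
move_arm:
  jaw: [1,1,1]
  linear:
    - [0,0,0.006]
    - [0,0,0.006]
    - [0,0,0.006]
  spin: [0,0,0]

```text
time: 7.9
tcp_pos: [0.5469, -0.16, 0.2933]
eef_rot: [0.99, 0.14, 0.0, 0.0]
force: [0.2, -0.9, -0.0]
gripper_width: 0.676
grip_force: 66.0
```

Request:
move_arm:
  jaw: [1,1,1]
  linear:
    - [0,0,0.006]
    - [0,0,0.006]
    - [0,0,0.006]
  spin: [0,0,0]

```text
time: 8.28
tcp_pos: [0.5468, -0.16, 0.2908]
eef_rot: [0.99, 0.14, 0.0, 0.0]
force: [0.1, -0.4, 1.2]
gripper_width: 0.683
grip_force: 66.1
```

Request:
move_arm:
  jaw: [1,1,1,1,1]
  linear:
    - [0,0,0.006]
    - [0,0,0.006]
    - [0,0,0.012]
    - [0,0,0.012]
    - [0,0,0.012]
  spin: [0,0,0,0,0]

```text
time: 8.9
tcp_pos: [0.5469, -0.16, 0.2861]
eef_rot: [0.99, 0.14, 0.0, 0.0]
force: [-0.6, -0.9, 4.6]
gripper_width: 0.681
grip_force: 66.4
```

Request:
move_arm:
  jaw: [1,1,1,1]
  linear:
    - [0,0,0.003]
    - [0,0,0.003]
    - [0,0,0.003]
    - [0,0,0.003]
  spin: [0,0,0,0]

```text
time: 9.4
tcp_pos: [0.5468, -0.16, 0.2848]
eef_rot: [0.99, 0.14, 0.0, 0.0]
force: [-0.3, -1.6, 3.5]
gripper_width: 0.683
grip_force: 66.4
```

```bash
cat > avg.py <<'E'
from h import *
F=[];P=[];M=[]
for i in range(5):
    s=env.observe(); F.append(s['force']);P.append(s['tcp_pos']);M.append(s['moment']); env.capture('top')
h=.2827; e=np.array([.9603,.279,0])
print('F',np.mean(F,0).round(2),'along',round(np.mean(F,0)@e,2),'M',np.mean(M,0).round(2),'holder xy',[round(float((np.mean(P,0)-[.5652,-.1543,0])@v)*1000,1) for v in(e,np.array([-.279,.9603,0]))]); to(.5652,-.1543,.285,-73.8)
E
python3 avg.py
```

```text
F [-0.   -1.53  3.83] along -0.43 M [-0.27 -0.05 -0.01] holder xy [-19.3, -0.3]
t 9.65 tcp [ 0.5468 -0.1599  0.2848] yaw -73.87 F [ 0.6 -1.1  3.9] lin [ 0.0482 -0.0008 -0.0006] spin -0.0004 w 0.683 66.42592662305105 q [-0.31  0.51  1.83 -0.    0.8   0.98] z [ 0. -0. -1.]
```

Request:
move_arm:
  jaw: [1,1,1,1]
  linear:
    - [0,0,0.002]
    - [0,0,0.002]
    - [0,0,0.002]
    - [0,0,0.002]
  spin: [0,0,0,0]

```text
time: 10.15
tcp_pos: [0.5468, -0.16, 0.284]
eef_rot: [0.99, 0.14, 0.0, 0.0]
force: [0.2, -1.6, 3.9]
gripper_width: 0.683
grip_force: 66.5
```

```bash
python3 avg.py
```

```text
F [ 0.17 -1.92  4.74] along -0.37 M [-0.34 -0.09  0.01] holder xy [-19.3, -0.3]
t 10.4 tcp [ 0.5468 -0.1599  0.2839] yaw -73.87 F [ 0.6 -2.2  5.6] lin [ 0.0482 -0.0007 -0.0027] spin -0.0004 w 0.684 66.47172932687681 q [-0.31  0.51  1.83  0.    0.8   0.98] z [ 0. -0. -1.]
```

Request:
move_arm:
  jaw: [1,1,1,1]
  linear:
    - [0.006,0,0]
    - [0.012,0,0]
    - [0.012,0,0]
    - [0.012,0,0]
  spin: [0,0,0,0]

```text
time: 10.9
tcp_pos: [0.551, -0.1584, 0.2836]
eef_rot: [0.99, 0.14, -0.001, -0.0]
force: [-3.1, -1.3, 6.2]
gripper_width: 0.684
grip_force: 66.6
```

```bash
python3 avg.py
```

```text
F [-2.23 -0.95  5.16] along -2.41 M [-0.05  0.4   0.  ] holder xy [-14.7, 0.1]
t 11.15 tcp [ 0.551  -0.1583  0.2836] yaw -73.86 F [-1.9 -1.1  5.6] lin [ 0.0369  0.0001 -0.0034] spin -0.0004 w 0.681 66.5858820208814 q [-0.3   0.51  1.82  0.    0.81  0.99] z [-0.002  0.001 -1.   ]
```

Request:
move_arm:
  jaw: [1,1,1,1]
  linear:
    - [0.006,0,0]
    - [0.012,0,0]
    - [0.012,0,0]
    - [0.012,0,0]
  spin: [0,0,0,0]

```text
time: 11.65
tcp_pos: [0.555, -0.1572, 0.2835]
eef_rot: [0.99, 0.14, -0.002, -0.001]
force: [-4.8, -2.1, 6.4]
gripper_width: 0.681
grip_force: 66.8
```

```bash
python3 avg.py
```

```text
F [-5.14 -2.41  7.08] along -5.61 M [-0.33  0.97 -0.04] holder xy [-10.6, 0.1]
t 11.9 tcp [ 0.555  -0.1572  0.2835] yaw -73.86 F [-5.3 -2.7  6.9] lin [ 0.0265  0.0002 -0.0039] spin -0.0003 w 0.678 66.83584554470144 q [-0.3   0.52  1.81 -0.    0.81  0.99] z [-0.004  0.    -1.   ]
```

Request:
move_arm:
  jaw: [1,1,1,1]
  linear:
    - [0.004,0,0]
    - [0.008,0,0]
    - [0.008,0,0]
    - [0.008,0,0]
  spin: [0,0,0,0]

```text
time: 12.4
tcp_pos: [0.5577, -0.1564, 0.2834]
eef_rot: [0.99, 0.14, -0.002, -0.001]
force: [-6.3, -3.1, 8.8]
gripper_width: 0.683
grip_force: 67.0
```

```bash
python3 avg.py
```

```text
F [-6.6  -3.31  8.2 ] along -7.26 M [-0.48  1.24 -0.03] holder xy [-7.7, 0.1]
t 12.65 tcp [ 0.5577 -0.1564  0.2835] yaw -73.86 F [-7.3 -3.1  8.7] lin [ 0.0194  0.0002 -0.004 ] spin -0.0003 w 0.685 66.96746113768313 q [-0.29  0.52  1.81 -0.    0.82  1.  ] z [-0.005  0.    -1.   ]
```

Force along the push is rising at about 0.6 N/mm, so the bar is moving. I'll go a bit further, then look at bar against cheeks.

Request:
move_arm:
  jaw: [1,1,1,1]
  linear:
    - [0.004,0,-0.001]
    - [0.007,0,-0.001]
    - [0.007,0,-0.001]
    - [0.007,0,-0.001]
  spin: [0,0,0,0]

```text
time: 13.15
tcp_pos: [0.5601, -0.1557, 0.2836]
eef_rot: [0.99, 0.14, -0.003, -0.001]
force: [-7.9, -4.5, 7.4]
gripper_width: 0.679
grip_force: 67.0
```

```bash
python3 avg.py; python3 -c "
from h import *
save('side','pics/s4.png');save('top','pics/t4.png')
s=cv2.imread('pics/s4.png');t=cv2.imread('pics/t4.png')
cv2.imwrite('pics/v4.png',np.hstack([cv2.resize(s[190:295,280:350],(400,600),interpolation=cv2.INTER_CUBIC),cv2.resize(t[120:225,325:395],(400,600),interpolation=cv2.INTER_CUBIC)]))"
```

```text
F [-8.21 -4.51  7.56] along -9.14 M [-0.68  1.45 -0.07] holder xy [-5.3, 0.1]
t 13.4 tcp [ 0.5601 -0.1557  0.2836] yaw -73.86 F [-7.6 -5.   7.8] lin [ 0.0133  0.0001 -0.0035] spin -0.0003 w 0.682 66.97639933641767 q [-0.29  0.52  1.8  -0.    0.82  1.  ] z [-0.006  0.    -1.   ]
```

View pics/v4.png

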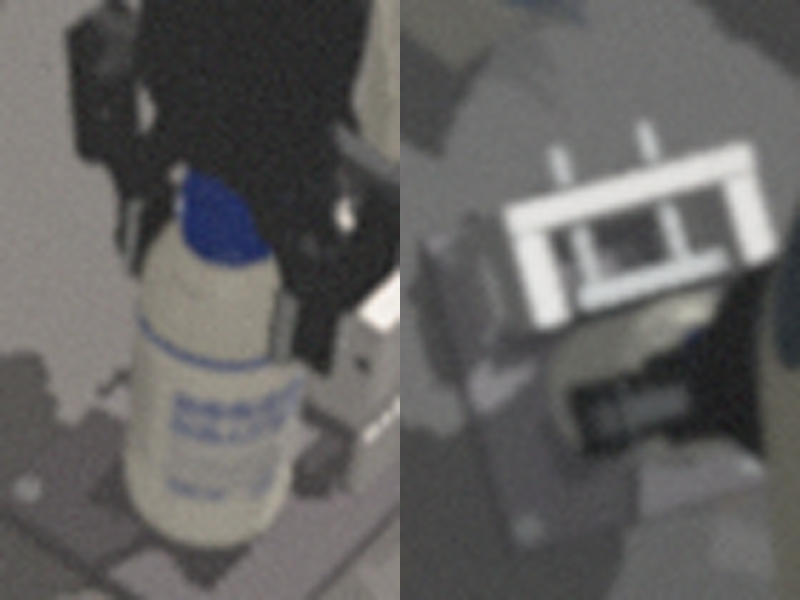

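The side view shows the bottle seated and near upright. In the top crop, the bar edge (580,308)–(728,265) has passed close to the cheek line (567,320)–(742,266). I'll measure its travel precisely by comparing brightness profiles before and after.

```bash
cat > bar.py <<'E'
from h import *
import sys
t=ld('pics/top0.npz'); e=np.array([.9603,.279,0]);n=np.array([-.279,.9603,0]);o=np.array([.5652,-.1543,0])
xs=np.arange(.008,.058,.0005)
def prof(f,y):
    g=cv2.imread(f).astype(np.float32).mean(2)
    P=np.float32([proj(t,o+e*x+n*y+[0,0,.108]) for x in xs]); return cv2.remap(g,P[None,:,0],P[None,:,1],cv2.INTER_LINEAR)[0]
def run(f):
    D=[]
    for y in np.arange(-.028,.0281,.002):
        if abs(abs(y)-.0155)<.006: continue
        r=[]
        for q in('pics/top0.png',f):
            p=prof(q,y); k=p[:70].argmax(); k=max(4,min(k,95)); w=p[k-4:k+5]; a=np.polyfit(range(-4,5),w,2); r.append(xs[k]*1000-a[1]/2/a[0]*.5)
        D.append((round(y*1000),*np.round(r,1),round(r[1]-r[0],1)))
    print(D); print('median travel mm',np.median([d[3] for d in D]))
if __name__=='__main__': run(sys.argv[1])
E
python3 bar.py pics/t4.png
```

```text
[(-28, np.float64(27.9), np.float64(36.4), np.float64(8.5)), (-26, np.float64(28.3), np.float64(36.5), np.float64(8.2)), (-24, np.float64(28.5), np.float64(36.5), np.float64(8.0)), (-22, np.float64(28.5), np.float64(36.3), np.float64(7.8)), (-8, np.float64(28.3), np.float64(36.2), np.float64(7.9)), (-6, np.float64(28.3), np.float64(36.2), np.float64(7.9)), (-4, np.float64(28.4), np.float64(36.3), np.float64(8.0)), (-2, np.float64(28.2), np.float64(36.3), np.float64(8.1)), (0, np.float64(28.3), np.float64(36.2), np.float64(7.9)), (2, np.float64(28.2), np.float64(36.2), np.float64(7.9)), (4, np.float64(28.1), np.float64(36.1), np.float64(7.9)), (6, np.float64(28.3), np.float64(36.3), np.float64(8.1)), (8, np.float64(28.3), np.float64(36.4), np.float64(8.1)), (22, np.float64(6.7), np.float64(37.0), np.float64(30.4)), (24, np.float64(6.9), np.float64(37.0), np.float64(30.1)), (26, np.float64(7.7), np.float64(36.5), np.float64(28.8)), (28, np.float64(7.5), np.float64(36.2), np.float64(28.7))]
median travel mm 8.1
```

The bar has travelled 8.0 mm, consistently across its width, so about 2 mm remains.

Request:
move_arm:
  jaw: [1,1,1,1]
  linear:
    - [0.003,0,0]
    - [0.006,0,0]
    - [0.006,0,0]
    - [0.006,0,0]
  spin: [0,0,0,0]

```text
time: 14.0
tcp_pos: [0.5622, -0.1551, 0.2836]
eef_rot: [0.99, 0.14, -0.003, -0.001]
force: [-8.9, -5.2, 8.8]
gripper_width: 0.682
grip_force: 67.1
```

```bash
python3 avg.py; python3 -c "
from h import *
save('side','pics/s5.png');save('top','pics/t5.png')"; python3 bar.py pics/t5.png | tail -1
python3 - <<'E'
from h import *
# side-view check of bottle axis: cap and foot centroids (blue cap; stripe)
s=cv2.cvtColor(cv2.imread('pics/s5.png'),cv2.COLOR_BGR2HSV); m=cv2.inRange(s,(105,120,50),(130,255,255)); m[:, :280]=0; m[:,350:]=0
ys,xs=np.nonzero(m); print(len(xs),[ (r,xs[ys==r].min(),xs[ys==r].max()) for r in np.unique(ys)][:40:3])
S=ld('pics/s5.npz'); p=env.observe()['tcp_pos']
for z in(.0155,.1065,.1305,.18): print(z,proj(S,[.5657,-.1541,z]).round(1))
E
```

```text
F [-9.2  -4.61  8.64] along -10.12 M [-0.77  1.64 -0.04] holder xy [-3.1, 0.1]
t 14.25 tcp [ 0.5622 -0.1551  0.2836] yaw -73.86 F [-9.1 -4.8  8.6] lin [ 0.0078  0.0001 -0.0035] spin -0.0003 w 0.681 67.08791113458574 q [-0.29  0.53  1.8  -0.    0.82  1.  ] z [-0.006  0.    -1.   ]
median travel mm 10.0
144 [(np.int64(220), np.int64(314), np.int64(315)), (np.int64(223), np.int64(313), np.int64(320)), (np.int64(226), np.int64(313), np.int64(323)), (np.int64(229), np.int64(313), np.int64(324)), (np.int64(232), np.int64(314), np.int64(327))]
0.0155 [315.  273.6]
0.1065 [318.5 244.9]
0.1305 [319.4 236.7]
0.18 [321.6 218.8]
```

Bar travel is 10.0 mm (flush), pad force is about 11 N (past the 7 N needed) and the grip is steady. I'll hold briefly and hand in.

Request:
move_arm:
  jaw: [1,1,1,1]
  linear:
    - [0,0,0]
    - [0,0,0]
    - [0,0,0]
    - [0,0,0]
  spin: [0,0,0,0]

```text
time: 14.85
tcp_pos: [0.5622, -0.1551, 0.2836]
eef_rot: [0.99, 0.14, -0.003, -0.001]
force: [-8.7, -4.9, 8.4]
gripper_width: 0.681
grip_force: 67.1
```

```bash
python3 -c "
from h import *
save('top','pics/t6.png')"; python3 bar.py pics/t6.png | tail -1; python3 -c "
from station import env
print(env.hand_in())"
```

```text
median travel mm 10.1
the job is handed in; nothing more can be done
None
```

The job is handed in: the bottle is held on the pad with about 11 N down (7 N needed) and the bar measured 10.1 mm in, about flush, though the bottle leans about 2°; I kept the flask, box and oximeter clear of the path.

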